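# Zero the beam checker through its open aperture

## Task

Get the laser beam checker ready: flick its star-edged wheel round with a fingertip, click by click, until the wide-open hole rests over the sensor at the pointer, then press the button on the box beside the wheel fully down and let it come up again. Only touch and push lightly: do not pinch or force the wheel, do not shove, tip or lift the checker, and leave the things lying round it where they are.

Things in the scene. Friction and masses are not known exactly. Their poses are not given: they have to be found in the camera images.
- checker: the beam checker, a grey bench instrument of some 2 kg, loose on the worktop on rubber feet. Origin: on the worktop under the wheel's axis; z up; own +x runs from the wheel to the box beside it (it stands with the box roughly to the robot's right). Base plate x = -62 to 144 mm, y = +-62 mm, 13 mm high; on it the round sensor head under the wheel, radius 41 mm, top at z = 40 mm
- wheel_axis (a point): centre of the wheel's upper face, 50 mm above the worktop. Flat aluminium star wheel, 8 mm thick (z = 42 to 50 mm): round part of radius 45 mm with 8 finger lobes, every 45 degrees, 12 mm wide with round ends, out to radius 60 mm; gaps of about 29 mm between them. Beyond radius 41 mm nothing is below it down to the base plate, except on the box's side. A hub screw 5 mm high stands on it
- wheel (a joint): turn of the wheel, rad, counter-clockwise from above positive, free both ways; 0 or any whole turn = open hole at the sensor. It rests at 8 clicks, 0.785 apart, a lobe and its hole at the pointer, so at a rest lobes lie every 45 degrees from the checker's +x. A sprung roller holds it: a push of 1 to 4 N on a lobe turns it; past half a click it snaps to the next rest by itself
- open_hole (a point): centre, at the wheel's upper face, of the wide-open hole, 20 mm across; goes round with the wheel. All 8 holes lie 31 mm from the axis, each in line with a lobe; counter-clockwise from above after the open one come holes of 11, 10, 9, 8, 7, 6 and 4 mm
- sensor (a point): the place over the sensor, beside the pointer, where the hole in use rests: fixed to the checker, 31 mm from the wheel's axis towards the box, at the height of the wheel's upper face
- pointer (a point): tip of the pointer, a small steel cone that stands out from the box towards the wheel, 65 mm from the wheel's axis, 46 mm above the worktop
- box_top (a point): centre of the top of the grey electronics box beside the wheel, 60 mm (along the checker's x) by 104 mm, 55 mm above the worktop; it carries a dark display and the button; its front face is 76 mm from the wheel's axis
- zero_button (a joint): how far the button is pressed, m: 0 = up, 0.005 = fully down; a spring of 5 N at full travel brings it back up
- zero_button_top (a point): centre of the top of the round black push button, 22 mm across, that stands beside the display on top of the box, on the side nearer the robot; pressed straight down
- lens_case_1: round white lens case, 47 mm across, 17 mm high, lying near the checker; origin at the centre of its underside; to be left alone
- lens_case_2: flat blue lens box, 50 x 50 x 15 mm, near the checker; origin at the centre of its underside; to be left alone
- nozzle_1: copper nozzle standing upright, 24 mm across, 32 mm high, near the checker; origin at the centre of its underside; to be left alone
- nozzle_3: copper nozzle standing upright, 26 mm across, 32 mm high, near the checker; origin at the centre of its underside; to be left alone
- tweezers: steel tweezers, 122 x 8 x 10 mm, lying near the checker; to be left alone
- hex_key: hex key, 106 x 34 x 8 mm, lying near the checker; to be left alone
- pliers: needle-nose pliers, 153 x 50 x 13 mm, lying well to the right of the checker; to be left alone

How it is judged:
On the way, in this order (a step that is already met when the one before it is completed fails the run):
1. the wheel has been clicked round and rests with the wide-open hole over the sensor (horizontal distance between open_hole and sensor below 0.003 m and velocity of joint wheel between -0.1 and 0.1 rad/s), for 0.3 s.
2. the button is pressed down with the open hole still over the sensor (value of joint zero_button above 0.004 m and horizontal distance between open_hole and sensor below 0.004 m), for 0.1 s.
At the end, for the whole second after the job is handed in: the wheel rests in its click with the wide-open hole over the sensor (within 3 mm), the button is up again (less than 1 mm down), and the checker stands still and flat on the worktop (horizontal distance between open_hole and sensor below 0.003 m and value of joint zero_button below 0.001 m and linear speed of checker below 0.01 m/s and height (world z) of checker below 0.004 m and angle between checker's own z axis and vertical below 0.05 rad); the robot touches nothing.
It fails at once if the wheel was forced or pinched (more than 25 N on it) (contact force between the fingers and wheel above 25 N).
It fails at once if the checker was shoved out of its place (more than 20 mm) (distance of checker from where it was at the start of the episode above 0.02 m).
It fails at once if the checker was lifted or tipped (height (world z) of checker above 0.008 m or angle between checker's own z axis and vertical above 0.1 rad).
It fails at once if a thing lying round the checker was moved, knocked over or picked up (distance of any of lens_case_1, lens_case_2, nozzle_1, nozzle_3, tweezers, hex_key, pliers from where it was at the start of the episode above 0.02 m or angle between any of nozzle_1, nozzle_3's own z axis and vertical above 0.5 rad).
It also fails if it takes over 58 s, if anything falls off the work surface, if the arm or the gripper's body presses on something with over 40 N, if the wrist force passes 120 N, or if a joint passes its speed limit or range.

## Robot

A 7-joint arm with a two-finger parallel gripper is mounted at the origin on a cart in front of the work surface, level with it; the furniture and walls round the work are solid. World frame = base frame: x ahead of the robot, y to its left, z up, the work surface at z = 0. Lengths are in m, angles in rad, forces in N, time in s.
With the tool pointing down it reaches from about 0.425 to 0.925 m from the base axis. Payload 6.8 kg.
Tool frame: the origin (TCP) lies on the centre line of the jaws, within the pads' length; the fingertips stand 17 mm ahead of it and the grasp point (between the pads) lies 2 mm behind it (nose_length is the distance from the TCP to the fingertips, in m); z points along the fingers, x is the direction in which the jaws open and shut, and the axes are right-handed (so a half turn about z gives the same grasp; the last joint's range is limited). The gripper opens to 85 mm and grips with 20 to 120 N. Pads are 22 mm wide; open, the fingers measure 114 mm over their backs; the gripper's body (76 mm by 85 mm) begins 54 mm behind the grasp point. The pads swing forward as they close: fully open they stand 13 mm farther back than shut.
Start: joints at [-1.309, 0.477, 0.022, 1.555, -0.011, 1.109, -0.083], TCP at [0.244, 0.629, 0.214] pointing down, gripper open.
Joint ranges: [-2.96, 2.96], [-0.34, 2.1], [-1.41, 1.46], [0.24, 2.44], [-1.37, 4.51], [0.17, 1.92], [-2.96, 2.96]. Speed limits (rad/s): [2.39, 2.39, 3.14, 3.14, 3.14, 3.14, 3.14].

## Interface

Orientations are given as a unit quaternion [w, x, y, z].
In Python, from station import * gives the robot as it stands.
- The arm moves only by the tool send_rows, never from a script. Its argument "commands" is a list of rows, each an object with "translation": the shift along the tool's x, y, z in m, a list of three; "rot": the turn, a rotation vector about the tool's x, y, z in degrees, a list of three; "grip": the finger opening in m, from 0 to 0.0854. In form: [{"translation": [tx, ty, tz], "rot": [rx, ry, rz], "grip": grip}, ...]. A call has exactly 5 rows; each row shifts and turns the commanded pose from where the row before left it, along the tool's axes as they then stand; what a row does not reach is not made up. A row lasts 1/12 s, in which the tool goes at most 41.7 mm and 7.16 degrees, less where a joint would pass 70% of its speed; a pose out of reach is approached as far as the arm can. A call with a gripper value outside its range is refused whole. The fingers move at their own pace and stop on an object; "force" is the grip in N (left out, the last holds). Time passes only in rows, so rows that do not move let the fingers close, or fill a call up. It gives the time, the measured TCP pose, the force and the opening at its end, in the units of the state.
- get_obs(): the state, without advancing time (a new reading comes with each control period).
- read_camera(name): name is "scene" or "side" or "wrist"; returns a dict with "pixels" (480x640x3 uint8, red, green, blue), "depth" (480x640 float32, m along the optical axis (not along the pixel's ray), 0 where there is no reading), "mtx" (3x3 intrinsics, pixels), "dist" ([k1, k2, p1, p2, k3] as OpenCV has them; the pictures are not rectified), "extrinsics" (4x4, takes a point from camera to world coordinates). Camera axes: x right, y up, looking along -z (the intrinsics and any distortion apply to the point x, -y, -z); pixel columns grow to the right and rows downward; lengths in m; the calibration is good to about 2 mm. A picture is of the moment at which its call begins.
- hand_in(): hands the job in, once; it reports no verdict.
The state is a dict: "t": time; "q": joint angles; "joint_vel": joint speeds; "joint_torque": joint torques, N m; "eef_pos": TCP position; "tool_rot": TCP orientation; "contact_force": force on the tool from outside, world axes, zero at the start; "torque": the same for the moment, N m; "gripper_width": opening from 0.0 (shut) to 1.0 (fully open).
Only numpy, scipy, OpenCV 4.12 (cv2) and the standard library are available. Lean on these libraries where they do the work, as an engineer would, in place of code of your own. Each camera call takes 0.05 s, during which the arm holds its last target.

## Working session

There is one attempt and no reset: what is moved stays moved. The work goes in short steps, Python scripts to look and compute and a tool call to move; the robot and the scene stay as the last step left them, time stands still between calls to the robot, and variables do not carry over. Pictures are saved under pics/ and viewed, and the job is handed in when it is done.

Besides the shell and the picture viewer there is one more tool, called after ">>>" by a JSON object that holds its "api" and its "payload", one argument or row to a line. send_rows: Moves the arm, as the interface text tells. Its arguments: {"type":"object","properties":{"commands":{"type":"array","items":{"type":"object","properties":{"translation":{"type":"array","items":{"type":"number"}},"rot":{"type":"array","items":{"type":"number"}},"grip":{"type":"number"}}}},"force":{"type":"number"}},"required":["commands"]}

```bash
mkdir -p pics; cat > h.py <<'E'
from station import *
import numpy as np, cv2
def snap(n,f):
    c=read_camera(n); cv2.imwrite(f'pics/{f}.png',c['pixels'][:,:,::-1]); np.savez(f'pics/{f}.npz',**{k:np.array(v) for k,v in c.items()}); return c
def load(f): return dict(np.load(f'pics/{f}.npz'))
def ray(c,u,v):
    p=cv2.undistortPoints(np.array([[[u,v]]],float),c['mtx'].astype(float),c['dist'].astype(float))[0,0]
    d=c['extrinsics'][:3,:3]@np.array([p[0],-p[1],-1.]); return c['extrinsics'][:3,3],d
def atz(c,u,v,z):
    o,d=ray(c,u,v); return o+d*(z-o[2])/d[2]
def atd(c,u,v):
    o,d=ray(c,u,v); return o+d*c['depth'][int(round(v)),int(round(u))]
def proj(c,P):
    E=np.linalg.inv(c['extrinsics']); q=(E[:3,:3]@np.atleast_2d(P).T).T+E[:3,3]; q=q*[1,-1,-1]
    return cv2.projectPoints(q,np.zeros(3),np.zeros(3),c['mtx'].astype(float),c['dist'].astype(float))[0][:,0]
def crop(f,x0,y0,x1,y1,s,out):
    im=cv2.imread(f'pics/{f}.png')[y0:y1,x0:x1]; cv2.imwrite(f'pics/{out}.png',cv2.resize(im,None,fx=s,fy=s,interpolation=cv2.INTER_CUBIC))
E
python3 - <<'E'
from h import *
for n in ['scene','side']: snap(n,n+'0')
o=get_obs(); print({k:np.round(v,3) for k,v in o.items()})
E
```

```text
{'t': np.float64(0.1), 'q': array([-1.309,  0.478,  0.022,  1.556, -0.012,  1.109, -0.083]), 'joint_vel': array([-0.   , -0.003,  0.   , -0.003, -0.   ,  0.   , -0.001]), 'joint_torque': array([ 5.0000e-03, -5.9776e+01,  1.6140e+00, -2.8195e+01,  1.3000e-02,
        5.0000e-03, -0.0000e+00]), 'eef_pos': array([0.244, 0.629, 0.213]), 'tool_rot': array([ 0.001,  0.825,  0.565, -0.001]), 'contact_force': array([ 0.091,  0.334, -0.054]), 'torque': array([ 0.03 ,  0.019, -0.016]), 'gripper_width': np.float64(1.0)}
```

View pics/scene0.png

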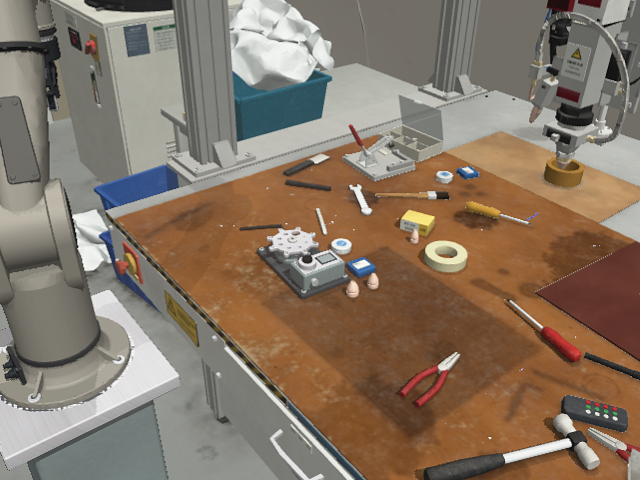

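View pics/side0.png

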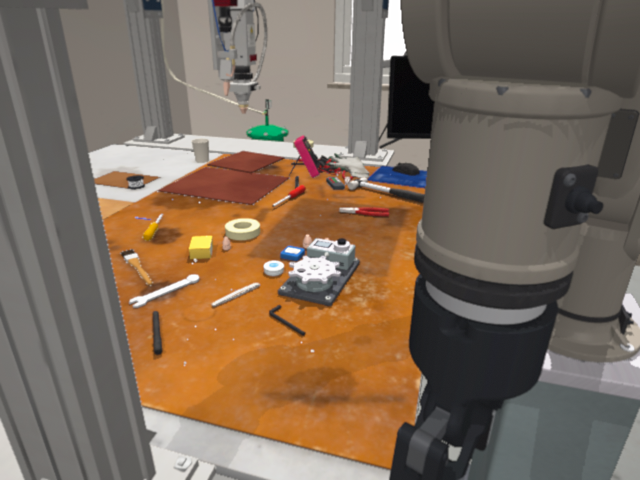

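```bash
python3 - <<'E'
from h import *
crop('scene0',230,200,390,310,5,'c1'); crop('side0',220,220,380,340,5,'c2')
c=load('scene0')
for u,v in [(291,242),(308,258),(325,262)]: print(np.round(atd(c,u,v),3), atz(c,u,v,.05).round(3))
c=load('side0')
for u,v in [(316,270),(342,241)]: print(np.round(atd(c,u,v),3), atz(c,u,v,.05).round(3))
E
```

```text
[0.516 0.009 0.051] [0.517 0.011 0.05 ]
[ 0.486 -0.095  0.078] [ 0.51  -0.063  0.05 ]
[ 0.524 -0.104  0.057] [ 0.53  -0.096  0.05 ]
[0.519 0.027 0.049] [0.518 0.029 0.05 ]
[ 0.487 -0.079  0.074] [ 0.499 -0.128  0.05 ]
```

View pics/c1.png

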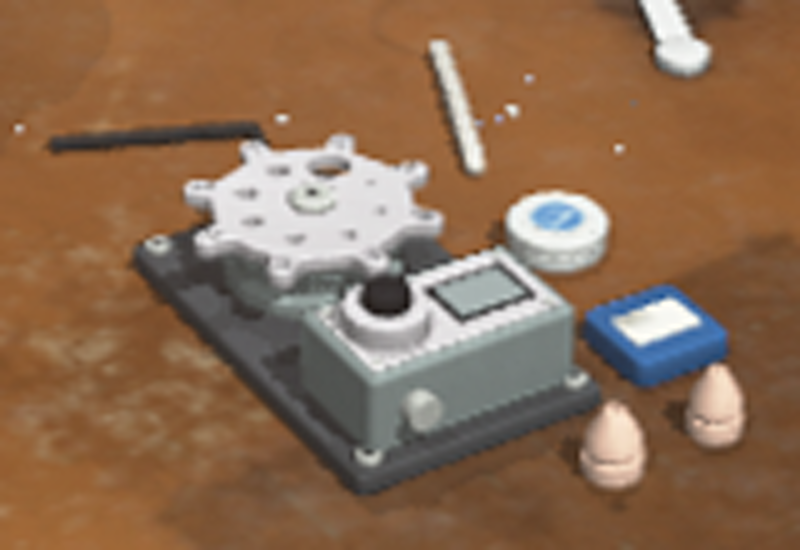

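View pics/c2.png

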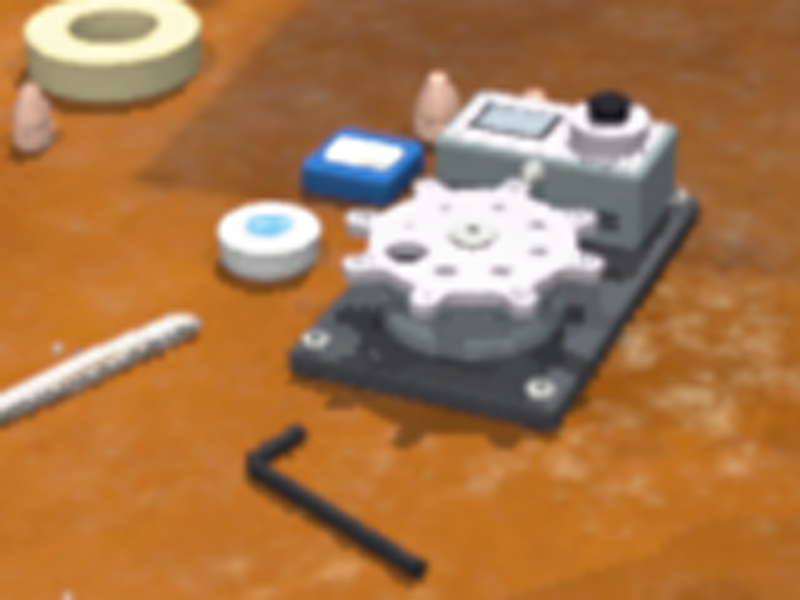

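```bash
python3 - <<'E'
from h import *
c=load('scene0');d=load('side0')
def S(u,v,z):return atz(c,230+(u+.5)/5-.5,200+(v+.5)/5-.5,z).round(4)
def T(u,v,z):return atz(d,220+(u+.5)/5-.5,220+(v+.5)/5-.5,z).round(4)
print('hub',S(313,190,.055),T(472,231,.055))
print('hole',S(328,165,.05),T(406,252,.05))
print('button',S(387,285,.07),T(608,102,.07))
print('feet/screws',S(157,243,.013),S(369,456,.013),S(576,379,.013),T(315,339,.013),T(541,388,.013))
for n,(u,v) in dict(case1=(557,215),blue=(655,320),noz1=(612,475),noz2=(715,435)).items(): print(n,S(u,v,.0 if 'noz' in n else .016))
print('hexkey',S(50,145,.0),S(265,130,0),T(250,465,0),T(420,570,0),T(300,432,0))
print('tweez',S(437,45,.005),S(475,170,0.005))
E
```

```text
hub [0.5258 0.0176 0.055 ] [0.5254 0.0213 0.055 ]
hole [0.5482 0.0371 0.05  ] [0.5499 0.0389 0.05  ]
button [ 0.4939 -0.0803  0.07  ] [ 0.4926 -0.092   0.07  ]
feet/screws [0.4795 0.0773 0.013 ] [ 0.4617 -0.1108  0.013 ] [ 0.5662 -0.121   0.013 ] [0.5847 0.0613 0.013 ] [0.4802 0.0705 0.013 ]
case1 [ 0.6397 -0.0187  0.016 ]
blue [ 0.6202 -0.1111  0.016 ]
noz1 [ 0.546  -0.1698  0.    ]
noz2 [ 0.5997 -0.1752  0.    ]
hexkey [0.4958 0.1982 0.    ] [0.5885 0.1466 0.    ] [0.5837 0.141  0.    ] [0.4959 0.187  0.    ] [0.5727 0.1127 0.    ]
tweez [0.7033 0.1556 0.005 ] [0.6442 0.0488 0.005 ]
```

>>> {"api": "send_rows", "payload": {
  "commands": [
    {"translation":[-0.024,0.026,0],"rot":[0,0,0],"grip":0},
    {"translation":[-0.024,0.026,0],"rot":[0,0,0],"grip":0},
    {"translation":[-0.024,0.026,0],"rot":[0,0,0],"grip":0},
    {"translation":[-0.024,0.026,0],"rot":[0,0,0],"grip":0},
    {"translation":[-0.024,0.026,0],"rot":[0,0,0],"grip":0}
  ],
  "force": 20
}}

```text
t: 0.52
eef_pos: [0.3222, 0.4686, 0.2133]
tool_rot: [0.0, 0.825, 0.565, -0.0]
contact_force: [0.9, 0.5, -0.9]
gripper_width: 0.296
```

>>> {"api": "send_rows", "payload": {
  "commands": [
    {"translation":[-0.024,0.026,0],"rot":[0,0,0],"grip":0},
    {"translation":[-0.024,0.026,0],"rot":[0,0,0],"grip":0},
    {"translation":[-0.024,0.026,0],"rot":[0,0,0],"grip":0},
    {"translation":[-0.024,0.026,0],"rot":[0,0,0],"grip":0},
    {"translation":[-0.024,0.026,0],"rot":[0,0,0],"grip":0}
  ]
}}

```text
t: 0.93
eef_pos: [0.3999, 0.3097, 0.2135]
tool_rot: [0.0, 0.825, 0.565, -0.0]
contact_force: [1.3, 0.4, -0.6]
gripper_width: -0.002
```

>>> {"api": "send_rows", "payload": {
  "commands": [
    {"translation":[-0.024,0.026,0],"rot":[0,0,0],"grip":0},
    {"translation":[-0.024,0.026,0],"rot":[0,0,0],"grip":0},
    {"translation":[-0.024,0.026,0],"rot":[0,0,0],"grip":0},
    {"translation":[0,0,0],"rot":[0,0,-6],"grip":0},
    {"translation":[0,0,0],"rot":[0,0,-6],"grip":0}
  ]
}}

```text
t: 1.35
eef_pos: [0.4472, 0.2135, 0.2135]
tool_rot: [0.0, 0.762, 0.648, -0.0]
contact_force: [-0.2, 0.5, -0.1]
gripper_width: 0.001
```

```bash
python3 - <<'E'
from h import *
o=get_obs(); print({k:np.round(o[k],3) for k in ['t','eef_pos','tool_rot','q','gripper_width','contact_force']})
snap('wrist','w0')
E
```

```text
{'t': np.float64(1.35), 'eef_pos': array([0.447, 0.213, 0.214]), 'tool_rot': array([ 0.   ,  0.762,  0.648, -0.   ]), 'q': array([-0.734,  0.179,  0.184,  1.985, -0.039,  0.981,  0.879]), 'gripper_width': np.float64(0.001), 'contact_force': array([-0.215,  0.521, -0.077])}
```

View pics/w0.png

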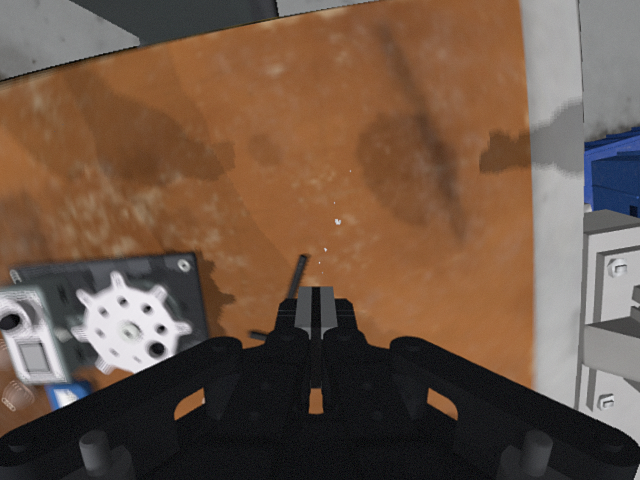

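```bash
python3 - <<'E'
from h import *
crop('w0',0,240,220,400,3.6,'w0c'); crop('w0',240,270,400,390,5,'w0t')
c=load('w0'); o=get_obs()
print(c['extrinsics'].round(3), c['dist'])
from scipy.spatial.transform import Rotation as R
q=o['tool_rot'];Rt=R.from_quat([q[1],q[2],q[3],q[0]]).as_matrix()
for p in [(0,0,.017),(.0145,.011,.017),(-.0145,.011,.017),(.0145,-.011,.017),(-.0145,-.011,.017),(0,-.011,.017),(0,.011,.017)]:
    print(p,proj(c,o['eef_pos']+Rt@np.array(p)).round(1))
for u in range(270,365,6): print(u,[round(float(c['depth'][v,u]),3) for v in (288,292,300,310,320)])
E
```

```text
[[ 0.161 -0.952 -0.259  0.382]
 [ 0.987  0.155  0.044  0.225]
 [-0.002 -0.263  0.965  0.373]
 [ 0.     0.     0.     1.   ]] [-0.0798444  0.         0.         0.         0.       ]
(0, 0, 0.017) [[316.1 277.2]]
(0.0145, 0.011, 0.017) [[345.5 297.7]]
(-0.0145, 0.011, 0.017) [[287.2 298.2]]
(0.0145, -0.011, 0.017) [[346.  255.4]]
(-0.0145, -0.011, 0.017) [[285.8 256. ]]
(0, -0.011, 0.017) [[315.9 255.7]]
(0, 0.011, 0.017) [[316.3 298. ]]
270 [0.401, 0.402, 0.405, 0.408, 0.409]
276 [0.399, 0.402, 0.404, 0.406, 0.129]
282 [0.4, 0.401, 0.404, 0.137, 0.129]
288 [0.394, 0.393, 0.145, 0.137, 0.129]
294 [0.393, 0.402, 0.145, 0.136, 0.128]
300 [0.146, 0.141, 0.135, 0.127, 0.121]
306 [0.146, 0.142, 0.135, 0.128, 0.121]
312 [0.145, 0.142, 0.135, 0.128, 0.121]
318 [0.147, 0.142, 0.135, 0.127, 0.121]
324 [0.146, 0.143, 0.136, 0.127, 0.121]
330 [0.146, 0.142, 0.135, 0.127, 0.12]
336 [0.401, 0.401, 0.145, 0.137, 0.121]
342 [0.402, 0.402, 0.146, 0.137, 0.13]
348 [0.402, 0.402, 0.145, 0.136, 0.129]
354 [0.4, 0.402, 0.404, 0.407, 0.13]
360 [0.402, 0.403, 0.404, 0.407, 0.409]
```

View pics/w0c.png

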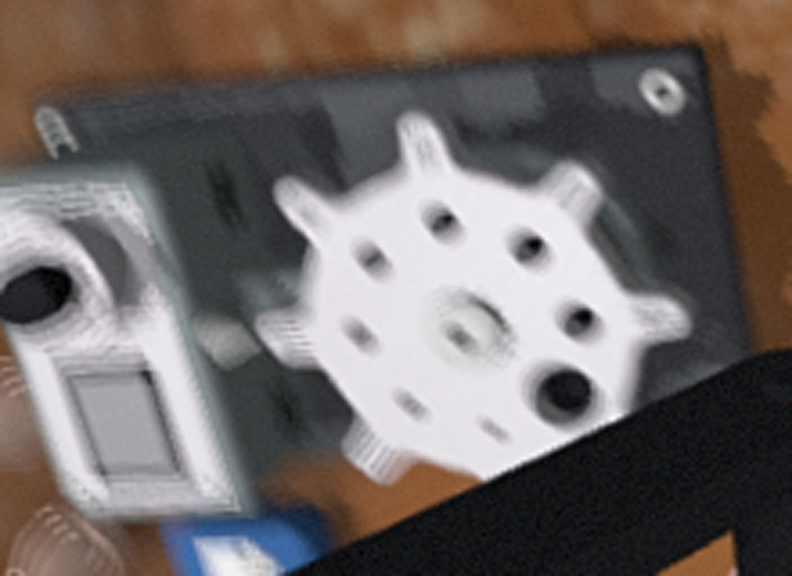

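View pics/w0t.png

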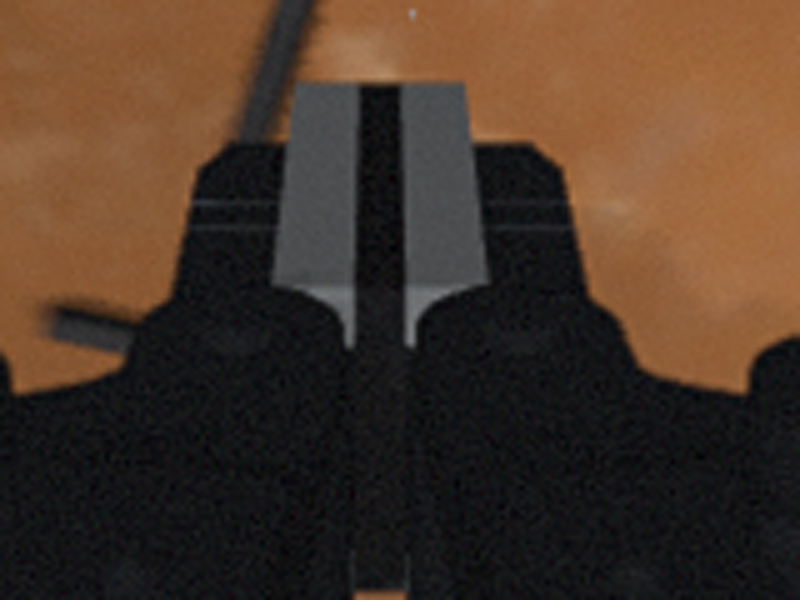

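```bash
python3 - <<'E'
from h import *
from scipy.spatial.transform import Rotation as R
c=load('w0'); o=get_obs()
q=o['tool_rot'];Rt=R.from_quat([q[1],q[2],q[3],q[0]]).as_matrix()
for u,v in [(300,288),(331,288),(315,288),(300,320),(288,300),(345,300),(280,312),(350,312)]:
    print((u,v),(Rt.T@(atd(c,u,v)-o['eef_pos'])*1000).round(1))
def W(u,v,z): return atz(c,(u+.5)/3.6-.5,240+(v+.5)/3.6-.5,z)
holes=np.array([W(*p,.05) for p in [(372,258),(441,220),(529,245),(579,320),(566,390),(494,428),(411,403),(359,334)]])[:,:2]
print('holes',holes.round(4)); ctr=holes.mean(0); print(ctr,W(462,330,.055))
d=holes-ctr; print(np.linalg.norm(d,axis=1).round(4), (np.degrees(np.arctan2(d[:,1],d[:,0]))).round(1))
print('btn',W(35,293,.07),[atd(c,(x)/3.6,240+y/3.6).round(3) for x,y in [(35,293),(30,290),(120,430),(210,340)]],'screws',W(662,91,.014),W(55,130,.014))
E
```

```text
(300, 288) [ -6.1 -10.4 -22.4]
(331, 288) [  5.7 -11.1 -24.3]
(315, 288) [ -0.3 -11.  -24. ]
(300, 320) [ -5.  -10.1 -48.6]
(288, 300) [-10.6  -6.4 -24.5]
(345, 300) [ 11.   -6.4 -24.9]
(280, 312) [-12.7  -6.7 -35.6]
(350, 312) [ 12.1  -6.  -34.5]
holes [[ 0.5032  0.0011]
 [ 0.4955  0.0233]
 [ 0.5058  0.0447]
 [ 0.5287  0.0519]
 [ 0.5485  0.0424]
 [ 0.5571  0.0189]
 [ 0.5465 -0.0022]
 [ 0.5242 -0.01  ]]
[0.52620658 0.02126218] [0.52479592 0.02238361 0.055     ]
[0.0306 0.0307 0.0311 0.0308 0.0307 0.031  0.031  0.0313] [-138.7  176.2  130.9   85.3   43.5   -4.4  -49.2  -93.6]
btn [ 0.49244453 -0.08138937  0.07      ] [array([ 0.492, -0.078,  0.073]), array([ 0.491, -0.079,  0.073]), array([ 0.543, -0.089,  0.054]), array([ 0.521, -0.055,  0.049])] screws [0.48033702 0.07546495 0.014     ] [ 0.46356984 -0.10998557  0.014     ]
```

```bash
python3 - <<'E'
from h import *
from scipy.spatial.transform import Rotation as R
o=get_obs();q=o['tool_rot'];Rt=R.from_quat([q[1],q[2],q[3],q[0]]).as_matrix()
w=snap('wrist','w1'); print(w['mtx'].round(1), w['extrinsics'][:3,3])
for n in ['scene','side']:
    c=snap(n,n+'1')
    pts=[proj(c,o['eef_pos']+Rt@np.array([0,0,z])) for z in (-.054,-.024,0,.017)]; print(n,np.round(pts,1)[:,0].tolist())
    u,v=pts[2][0]; x0=int(np.clip(u-60,0,520));y0=int(np.clip(v-60,0,380))
    print(x0,y0); crop(n+'1',x0,y0,x0+120,y0+100,5,n+'1c')
E
```

```text
[[383.3   0.  315.5]
 [  0.  383.3 241.8]
 [  0.    0.    1. ]] [0.3809645  0.22622084 0.37253242]
scene [[209.4, 129.2], [210.6, 141.8], [211.4, 151.7], [212.1, 158.6]]
151 91
side [[326.5, 211.2], [326.3, 228.6], [326.1, 242.0], [326.0, 251.4]]
266 182
```

View pics/scene1c.png

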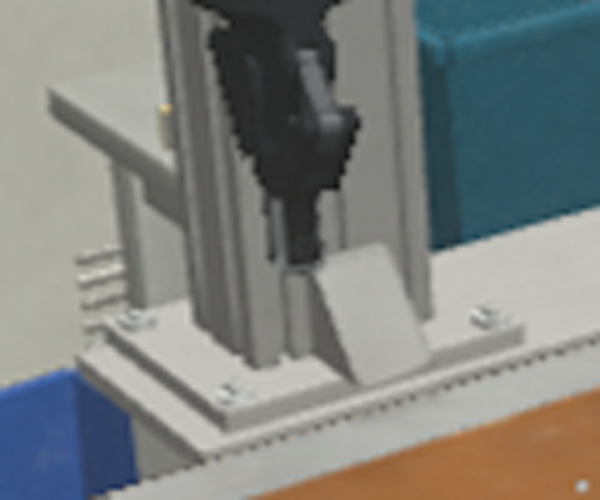

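View pics/side1c.png

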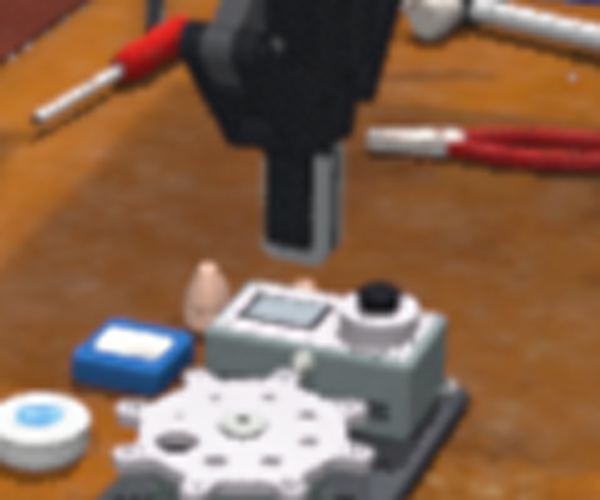

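View pics/w1.png

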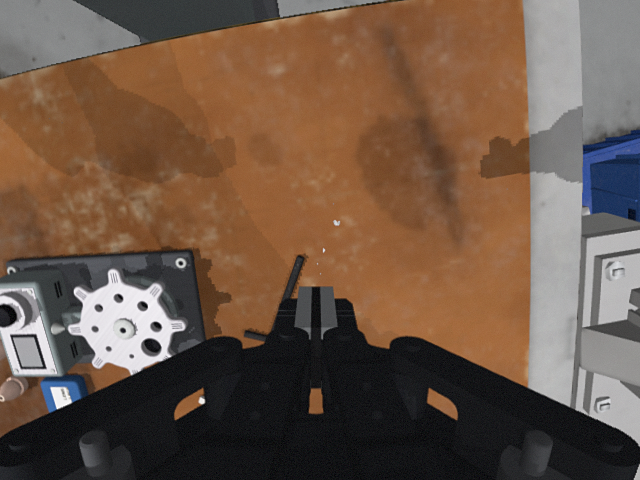

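```bash
python3 - <<'E'
import station
print([n for n in dir(station) if n[0]!='_'], getattr(station,'nose_length',None))
from h import *
o=get_obs(); print(o['eef_pos'],o['q'].round(4),o['tool_rot'])
c=load('side1')
for cu,cv in [(290,250),(290,240),(285,200),(320,250)]: print('side',atd(c,266+cu/5,182+cv/5).round(4))
c=load('scene1')
for cu,cv in [(305,262),(300,230)]: print('scene',atd(c,151+cu/5,91+cv/5).round(4))
w=load('w1')
for u,v in [(305,287.5),(328,287.5),(290,299),(343,299)]: print('wrist',atd(w,u,v+.5).round(4))
E
```

```text
['PlanningError', 'get_obs', 'hand_in', 'nose_length', 'read_camera'] 0.017
[0.44607041 0.21642265 0.21350117] [-0.7374  0.1796  0.1814  1.9848 -0.039   0.9808  0.8704] [-9.59308677e-05  7.62403413e-01  6.47101990e-01 -2.01084095e-04]
side [0.4483 0.2222 0.2344]
side [0.4463 0.2294 0.2413]
side [0.4493 0.2251 0.2528]
side [0.437  0.2277 0.2384]
scene [0.444  0.2037 0.2385]
scene [0.4427 0.2032 0.2542]
wrist [0.4353 0.2136 0.2357]
wrist [0.4364 0.2223 0.2362]
wrist [0.4378 0.2075 0.2388]
wrist [0.4407 0.2273 0.239 ]
```

```bash
python3 - <<'E'
from h import *
crop('w1',0,240,220,400,3.6,'w1c')
E
```

```text
(no output)
```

View pics/w1c.png

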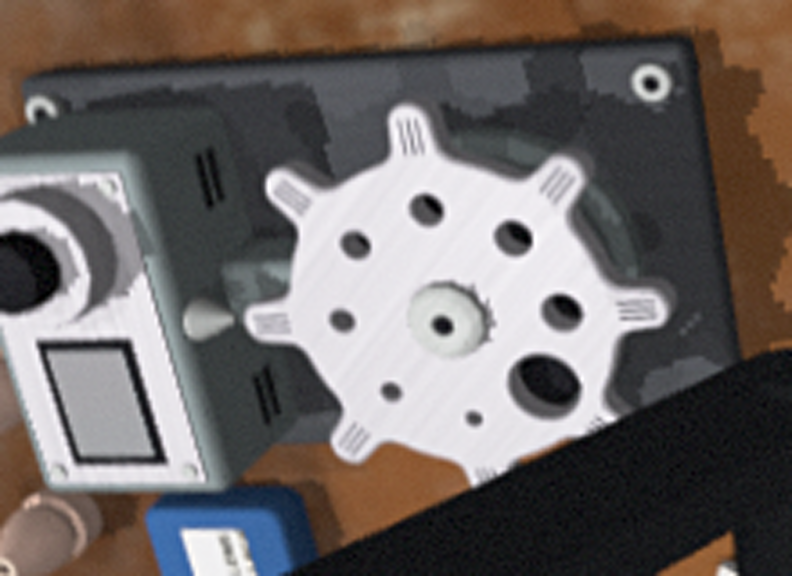

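```bash
python3 - <<'E'
from h import *
c=load('w1')
def W(u,v,z): return atz(c,(u+.5)/3.6-.5,240+(v+.5)/3.6-.5,z)
H=[(355,244),(428,209),(513,237),(562,312),(546,383),(474,418),(391,391),(342,320)]
holes=np.array([W(*p,.049) for p in H])[:,:2]
ctr=holes.mean(0); d=holes-ctr
a=np.degrees(np.arctan2(d[:,1],d[:,0]))
print(ctr,W(442,322,.055),np.linalg.norm(d,axis=1).round(4),a.round(1),((a+22.5)%45-22.5).mean())
print('pointer',W(238,320,.046),'btn',W(14,272,.072),atd(c,12/3.6,240+272/3.6),'screws',W(652,83,.015),W(41,110,.015))
y=np.radians(-94); ex=np.array([np.cos(y),np.sin(y)]);ey=np.array([-ex[1],ex[0]])
b=W(14,272,.072)[:2]-ctr; print('btn rel',b@ex,b@ey)
p=W(238,320,.046)[:2]-ctr; print('ptr ang',np.degrees(np.arctan2(p[1],p[0])))
E
```

```text
[0.52406103 0.018957  ] [0.52286692 0.01985956 0.055     ] [0.031  0.0308 0.0308 0.0309 0.0307 0.0311 0.0311 0.031 ] [-139.9  174.2  129.9   84.4   41.5   -5.4  -50.3  -95. ] -5.08334464848782
pointer [ 0.51883685 -0.04450114  0.046     ] btn [ 0.48726354 -0.08110504  0.072     ] [ 0.48717581 -0.08027297  0.0731615 ] screws [0.4779749  0.07546125 0.015     ] [ 0.45899972 -0.10952303  0.015     ]
btn rel 0.10238515218582213 -0.02972787980543215
ptr ang -94.70625218638072
```

>>> {"api": "send_rows", "payload": {
  "commands": [
    {"translation":[0,0,0],"rot":[0,0,-4.25],"grip":0},
    {"translation":[-0.0318,0.0173,0],"rot":[0,0,0],"grip":0},
    {"translation":[-0.0318,0.0173,0],"rot":[0,0,0],"grip":0},
    {"translation":[-0.0318,0.0173,0],"rot":[0,0,0],"grip":0},
    {"translation":[-0.0317,0.0173,0],"rot":[0,0,0],"grip":0}
  ]
}}

```text
t: 1.97
eef_pos: [0.5046, 0.083, 0.2137]
tool_rot: [-0.0, 0.737, 0.676, 0.0]
contact_force: [0.5, -0.8, -0.0]
gripper_width: 0.001
```

>>> {"api": "send_rows", "payload": {
  "commands": [
    {"translation":[0,0,0.03],"rot":[0,0,0],"grip":0},
    {"translation":[0,0,0.03],"rot":[0,0,0],"grip":0},
    {"translation":[0,0,0.03],"rot":[0,0,0],"grip":0},
    {"translation":[0,0,0.03],"rot":[0,0,0],"grip":0},
    {"translation":[0,0,0.018],"rot":[0,0,0],"grip":0}
  ]
}}

```text
t: 2.38
eef_pos: [0.5026, 0.084, 0.0729]
tool_rot: [-0.001, 0.737, 0.675, -0.002]
contact_force: [-0.6, 0.2, 0.5]
gripper_width: -0.0
```

```bash
cat >> h.py <<'E'
def st():
    o=get_obs(); C=np.array([.524,.0195]); u=np.array([.996,-.0889]);v=np.array([.0889,.996])
    d=o['eef_pos'][:2]-C; print('t',round(float(o['t']),2),'u',(d@u*1000).round(1),'v',(d@v*1000).round(1),'eef',o['eef_pos'].round(4),'F',o['contact_force'].round(1),'ang',np.degrees(2*np.arctan2(o['tool_rot'][2],o['tool_rot'][1])).round(2)); return o
E
python3 - <<'E'
from h import *
st()
snap('side','s2'); crop('s2',240,180,400,300,5,'s2c'); c=snap('wrist','w2')
E
```

```text
t 2.38 u -27.0 v 62.3 eef [0.5026 0.084  0.0729] F [-0.6  0.2  0.5] ang 84.96
```

View pics/s2c.png

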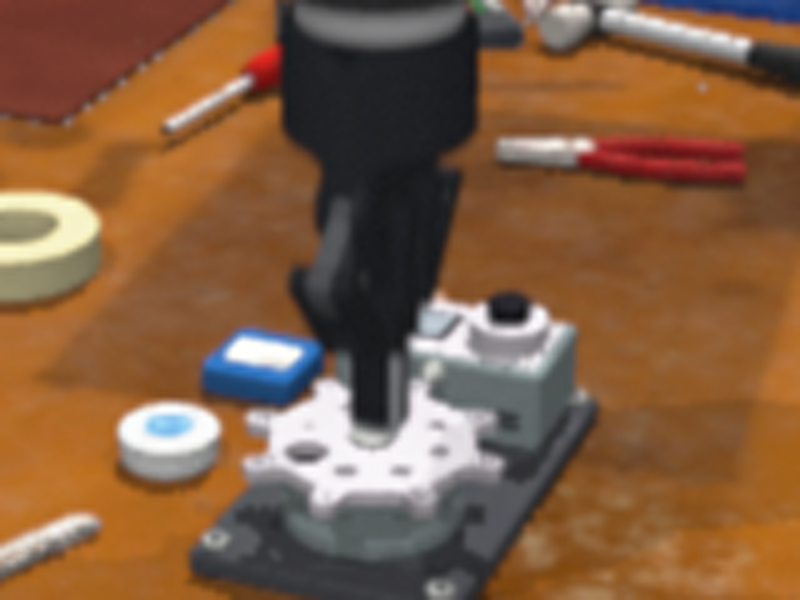

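View pics/w2.png

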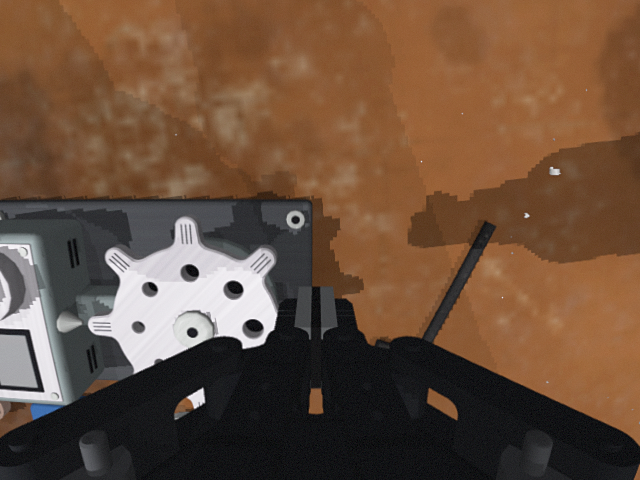

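```bash
python3 - <<'E'
from h import *
c=load('s2');e=np.array([.5026,.084,0])
for z in (.056,.075,.094): print(z,(proj(c,e+[0,0,z])[0]-[240,180])*5)
w=load('w2')
for u,v in [(305,288),(328,288),(290,300),(343,300)]: print('wrist',atd(w,u,v+.5).round(4))
E
```

```text
0.056 [378.99814092 505.43291016]
0.075 [379.13442934 465.0252662 ]
0.094 [379.2730701  423.91154086]
wrist [0.49   0.0817 0.0934]
wrist [0.4908 0.0905 0.0933]
wrist [0.4934 0.0757 0.0958]
wrist [0.495  0.0957 0.0962]
```

>>> {"api": "send_rows", "payload": {
  "commands": [
    {"translation":[0,0,0.01],"rot":[0,0,0],"grip":0},
    {"translation":[0,0,0.01],"rot":[0,0,0],"grip":0},
    {"translation":[0,0,0.01],"rot":[0,0,0],"grip":0},
    {"translation":[0,0,0.006],"rot":[0,0,0],"grip":0},
    {"translation":[0,0,0],"rot":[0,0,0],"grip":0}
  ]
}}

```text
t: 2.9
eef_pos: [0.5037, 0.0837, 0.0387]
tool_rot: [-0.0, 0.737, 0.676, -0.001]
contact_force: [-0.8, 0.6, 0.1]
gripper_width: 0.001
```

```bash
python3 - <<'E'
from h import *
o=st()
c=snap('side','s3'); crop('s3',280,220,360,280,10,'s3c'); w=snap('wrist','w3')
for z in (-.017,.021): print(z,(proj(c,o['eef_pos']+[0,0,z])[0]-[280,220])*10)
for u,v in [(305,288),(328,288),(290,300),(343,300)]: print('wrist',atd(w,u,v+.5).round(4))
E
```

```text
t 2.9 u -26.0 v 62.1 eef [0.5037 0.0837 0.0387] F [-0.8  0.6  0.1] ang 85.06
-0.017 [353.13842698 751.61777281]
0.021 [353.59610919 593.62677204]
wrist [0.4927 0.0816 0.0623]
wrist [0.4932 0.0904 0.063 ]
wrist [0.4966 0.0756 0.0637]
wrist [0.4983 0.0957 0.0637]
```

View pics/s3c.png

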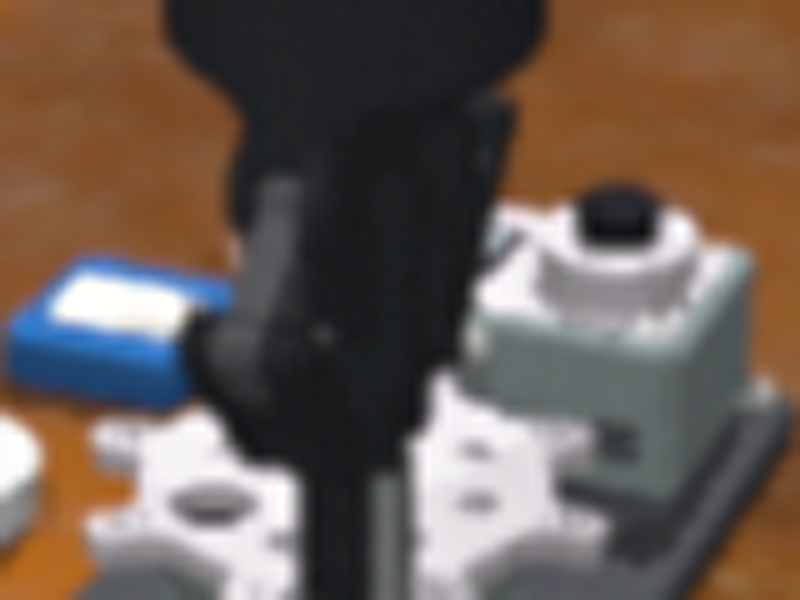

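```bash
python3 - <<'E'
from h import *
crop('s3',270,240,370,315,8,'s3d')
c=load('s3')
for z in (.0217,.0597): print((proj(c,[.5037,.0837,z])[0]-[270,240])*8)
E
```

```text
[362.29021813 441.37422594]
[362.65258344 314.97934212]
```

View pics/s3d.png

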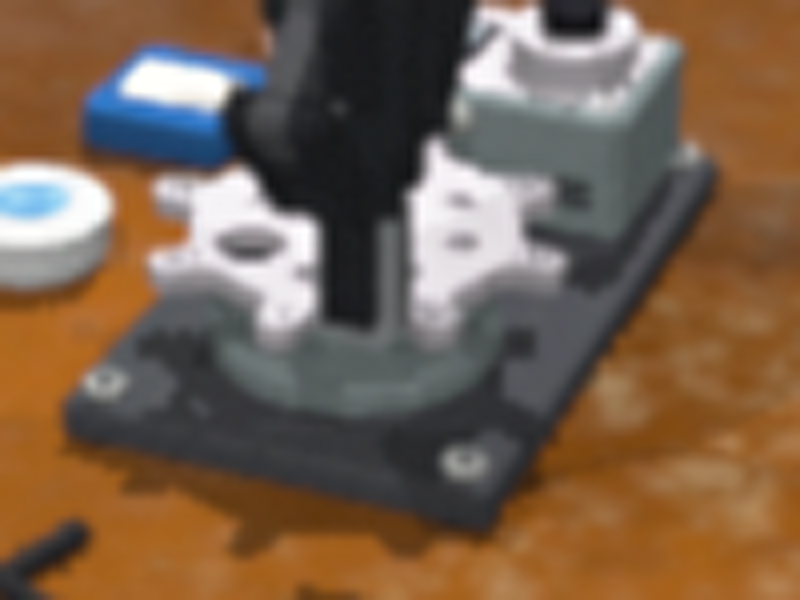

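>>> {"api": "send_rows", "payload": {
  "commands": [
    {"translation":[0,0,0.006],"rot":[0,0,0],"grip":0},
    {"translation":[0,0,0.006],"rot":[0,0,0],"grip":0},
    {"translation":[0,0,0.006],"rot":[0,0,0],"grip":0},
    {"translation":[0,0,0.005],"rot":[0,0,0],"grip":0},
    {"translation":[0,0,0],"rot":[0,0,0],"grip":0}
  ]
}}

```text
t: 3.42
eef_pos: [0.5035, 0.0836, 0.0155]
tool_rot: [-0.0, 0.737, 0.676, -0.001]
contact_force: [-0.4, 0.4, 0.4]
gripper_width: 0.001
```

```bash
python3 - <<'E'
from h import *
o=st()
c=snap('side','s4'); crop('s4',270,240,370,315,8,'s4d'); w=snap('wrist','w4')
for u,v in [(305,288),(328,288),(290,300),(343,300)]: print('wrist',atd(w,u,v+.5).round(4))
E
```

```text
t 3.42 u -26.1 v 62.0 eef [0.5035 0.0836 0.0155] F [-0.4  0.4  0.4] ang 85.07
wrist [0.4928 0.0815 0.0383]
wrist [0.493  0.0903 0.0396]
wrist [0.4962 0.0755 0.0408]
wrist [0.4974 0.0955 0.042 ]
```

View pics/s4d.png

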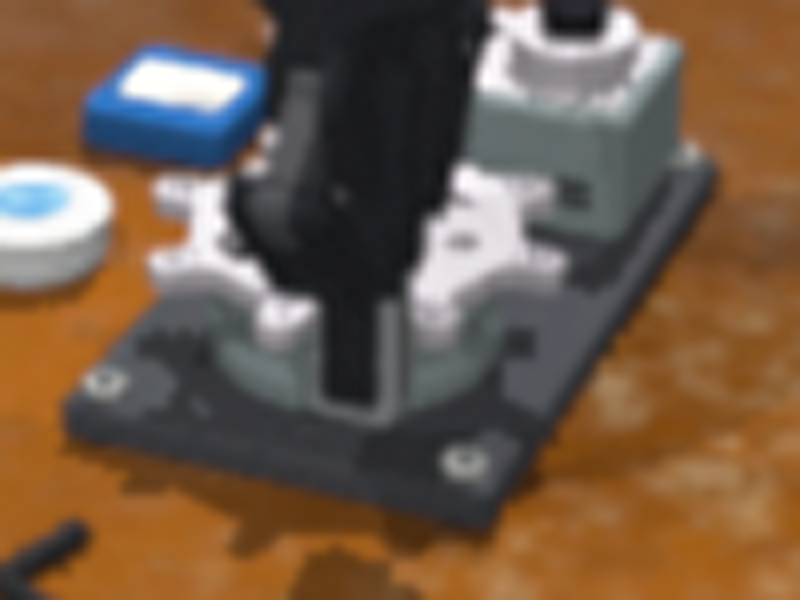

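View pics/w4.png

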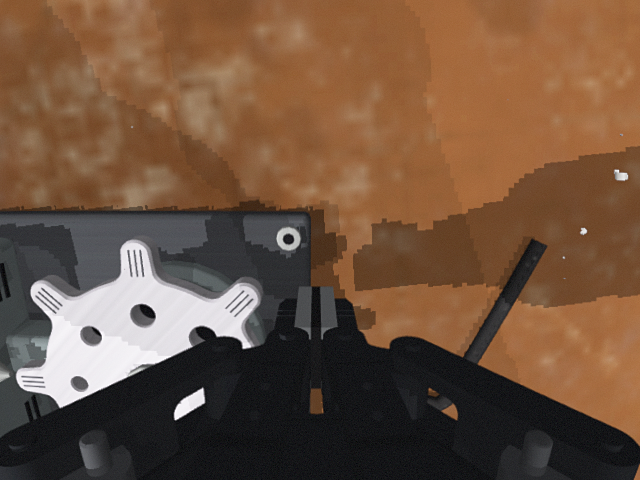

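>>> {"api": "send_rows", "payload": {
  "commands": [
    {"translation":[0,0.004,0],"rot":[0,0,0],"grip":0},
    {"translation":[0,0.004,0],"rot":[0,0,0],"grip":0},
    {"translation":[0,0.004,0],"rot":[0,0,0],"grip":0},
    {"translation":[0,0.004,0],"rot":[0,0,0],"grip":0},
    {"translation":[0,0.003,0],"rot":[0,0,0],"grip":0}
  ]
}}

```text
t: 3.93
eef_pos: [0.5235, 0.0823, 0.0168]
tool_rot: [-0.0, 0.737, 0.676, -0.0]
contact_force: [-2.6, 1.8, 0.9]
gripper_width: 0.0
```

```bash
python3 - <<'E'
from h import *
o=st()
c=snap('side','s5'); crop('s5',270,240,370,315,8,'s5d')
E
```

```text
t 3.93 u -6.1 v 62.5 eef [0.5235 0.0823 0.0168] F [-2.6  1.8  0.9] ang 85.07
```

View pics/s5d.png

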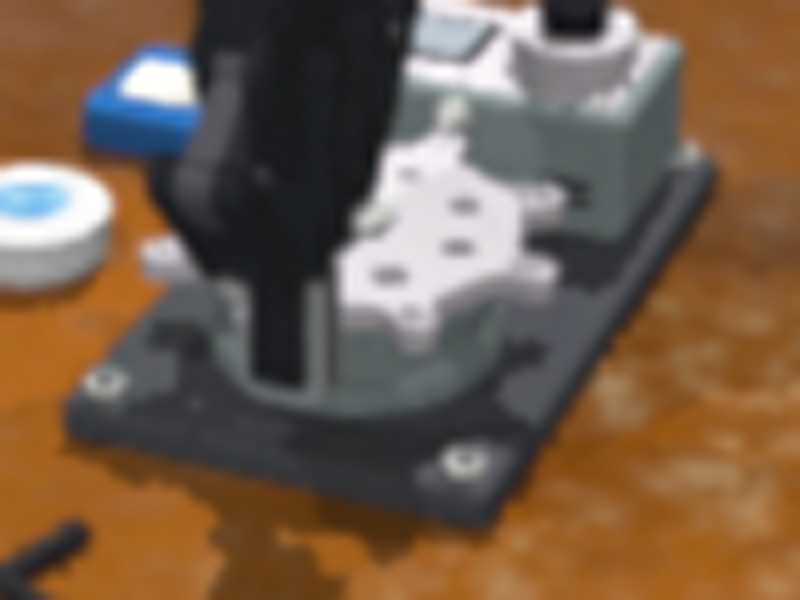

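>>> {"api": "send_rows", "payload": {
  "commands": [
    {"translation":[0,0.004,0.001],"rot":[0,0,0],"grip":0},
    {"translation":[0,0.004,0],"rot":[0,0,0],"grip":0},
    {"translation":[0,0.004,0],"rot":[0,0,0],"grip":0},
    {"translation":[0,0.004,0],"rot":[0,0,0],"grip":0},
    {"translation":[0,0.004,0],"rot":[0,0,0],"grip":0}
  ]
}}

```text
t: 4.4
eef_pos: [0.5443, 0.08, 0.0157]
tool_rot: [0.001, 0.737, 0.676, 0.0]
contact_force: [-0.5, -0.4, -0.6]
gripper_width: -0.003
```

>>> {"api": "send_rows", "payload": {
  "commands": [
    {"translation":[0,0.004,0],"rot":[0,0,0],"grip":0},
    {"translation":[0,0.004,0],"rot":[0,0,0],"grip":0},
    {"translation":[0,0.001,0],"rot":[0,0,0],"grip":0},
    {"translation":[0,0,0],"rot":[0,0,0],"grip":0},
    {"translation":[0,0,0],"rot":[0,0,0],"grip":0}
  ]
}}

```text
t: 4.82
eef_pos: [0.5523, 0.0796, 0.0157]
tool_rot: [0.0, 0.737, 0.676, 0.0]
contact_force: [-0.4, 0.4, 0.1]
gripper_width: -0.003
```

```bash
python3 - <<'E'
from h import *
o=st()
c=snap('side','s6'); crop('s6',270,240,370,315,8,'s6d')
snap('wrist','w6')
E
```

```text
t 4.82 u 22.8 v 62.4 eef [0.5523 0.0796 0.0157] F [-0.4  0.4  0.1] ang 85.06
```

View pics/s6d.png

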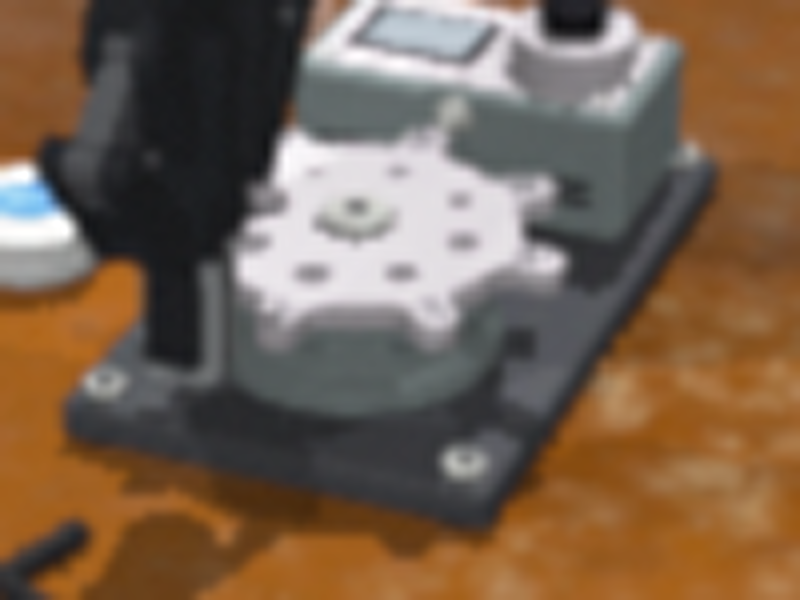

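View pics/w6.png

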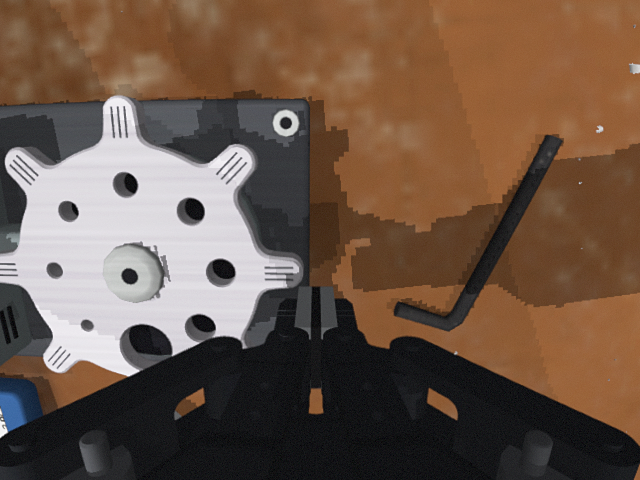

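>>> {"api": "send_rows", "payload": {
  "commands": [
    {"translation":[0.009,0,0],"rot":[0,0,0],"grip":0},
    {"translation":[0.009,0,0],"rot":[0,0,0],"grip":0},
    {"translation":[0,0,0],"rot":[0,0,0],"grip":0},
    {"translation":[0,-0.012,0],"rot":[0,0,0],"grip":0},
    {"translation":[0,-0.012,0],"rot":[0,0,0],"grip":0}
  ]
}}

```text
t: 5.33
eef_pos: [0.5301, 0.1005, 0.0157]
tool_rot: [0.0, 0.737, 0.676, 0.0]
contact_force: [-0.5, 0.2, -0.1]
gripper_width: -0.0
```

>>> {"api": "send_rows", "payload": {
  "commands": [
    {"translation":[0,-0.012,0],"rot":[0,0,0],"grip":0},
    {"translation":[0,-0.013,0],"rot":[0,0,0],"grip":0},
    {"translation":[0,0,0],"rot":[0,0,0],"grip":0},
    {"translation":[-0.009,0,0],"rot":[0,0,0],"grip":0},
    {"translation":[-0.009,0,0],"rot":[0,0,0],"grip":0}
  ]
}}

```text
t: 5.75
eef_pos: [0.5044, 0.0838, 0.0159]
tool_rot: [0.0, 0.736, 0.677, 0.001]
contact_force: [-0.1, -0.3, 0.3]
gripper_width: 0.001
```

>>> {"api": "send_rows", "payload": {
  "commands": [
    {"translation":[0,0,0],"rot":[0,0,0],"grip":0},
    {"translation":[0,0.004,0],"rot":[0,0,0],"grip":0},
    {"translation":[0,0.004,0],"rot":[0,0,0],"grip":0},
    {"translation":[0,0.004,0],"rot":[0,0,0],"grip":0},
    {"translation":[0,0.004,0],"rot":[0,0,0],"grip":0}
  ]
}}

```text
t: 6.17
eef_pos: [0.5198, 0.0827, 0.0156]
tool_rot: [-0.0, 0.737, 0.676, -0.0]
contact_force: [-1.6, 1.7, 0.2]
gripper_width: 0.004
```

>>> {"api": "send_rows", "payload": {
  "commands": [
    {"translation":[0,0.004,0],"rot":[0,0,0],"grip":0},
    {"translation":[0,0.004,0],"rot":[0,0,0],"grip":0},
    {"translation":[0,0.004,0],"rot":[0,0,0],"grip":0},
    {"translation":[0,0.004,0],"rot":[0,0,0],"grip":0},
    {"translation":[0,0.004,0],"rot":[0,0,0],"grip":0}
  ]
}}

```text
t: 6.58
eef_pos: [0.5386, 0.0802, 0.0153]
tool_rot: [-0.0, 0.737, 0.676, -0.001]
contact_force: [-1.0, -0.4, -0.8]
gripper_width: 0.001
```

>>> {"api": "send_rows", "payload": {
  "commands": [
    {"translation":[0,0.004,0],"rot":[0,0,0],"grip":0},
    {"translation":[0,0.004,0],"rot":[0,0,0],"grip":0},
    {"translation":[0,0.004,0],"rot":[0,0,0],"grip":0},
    {"translation":[0,0.001,0],"rot":[0,0,0],"grip":0},
    {"translation":[0,0,0],"rot":[0,0,0],"grip":0}
  ]
}}

```text
t: 7.0
eef_pos: [0.553, 0.0796, 0.0159]
tool_rot: [0.0, 0.737, 0.676, 0.0]
contact_force: [0.0, -0.0, 0.1]
gripper_width: 0.002
```

```bash
python3 - <<'E'
from h import *
o=st()
snap('wrist','w7')
E
```

```text
t 7.0 u 23.6 v 62.4 eef [0.553  0.0796 0.0159] F [ 0.  -0.   0.1] ang 85.05
```

View pics/w7.png

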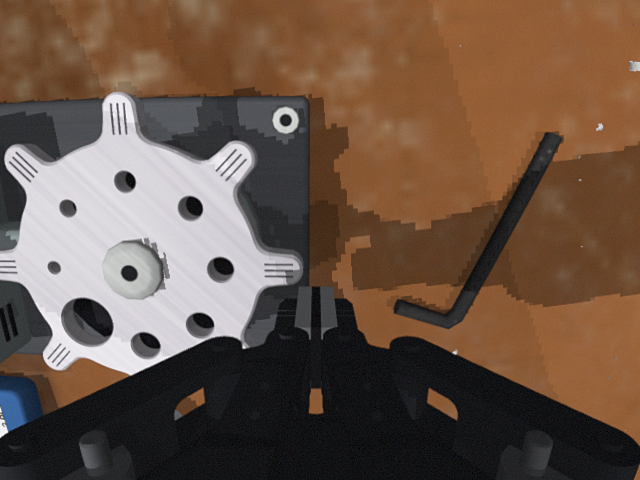

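Second click is done: the open hole is now at (87,320), one click short of the pointer. I'll repeat the stroke.

>>> {"api": "send_rows", "payload": {
  "commands": [
    {"translation":[0.009,0,0],"rot":[0,0,0],"grip":0},
    {"translation":[0.009,0,0],"rot":[0,0,0],"grip":0},
    {"translation":[0,0,0],"rot":[0,0,0],"grip":0},
    {"translation":[0,-0.012,0],"rot":[0,0,0],"grip":0},
    {"translation":[0,-0.012,0],"rot":[0,0,0],"grip":0}
  ]
}}

```text
t: 7.47
eef_pos: [0.53, 0.1005, 0.0157]
tool_rot: [0.0, 0.737, 0.676, 0.0]
contact_force: [-1.0, -0.1, 0.3]
gripper_width: 0.004
```

>>> {"api": "send_rows", "payload": {
  "commands": [
    {"translation":[0,-0.012,0],"rot":[0,0,0],"grip":0},
    {"translation":[0,-0.014,0],"rot":[0,0,0],"grip":0},
    {"translation":[0,0,0],"rot":[0,0,0],"grip":0},
    {"translation":[-0.009,0,0],"rot":[0,0,0],"grip":0},
    {"translation":[-0.009,0,0],"rot":[0,0,0],"grip":0}
  ]
}}

```text
t: 7.88
eef_pos: [0.5034, 0.0839, 0.0159]
tool_rot: [0.0, 0.736, 0.677, 0.001]
contact_force: [-0.4, -0.4, 0.2]
gripper_width: 0.002
```

>>> {"api": "send_rows", "payload": {
  "commands": [
    {"translation":[0,0,0],"rot":[0,0,0],"grip":0},
    {"translation":[0,0.004,0],"rot":[0,0,0],"grip":0},
    {"translation":[0,0.004,0],"rot":[0,0,0],"grip":0},
    {"translation":[0,0.004,0],"rot":[0,0,0],"grip":0},
    {"translation":[0,0.004,0],"rot":[0,0,0],"grip":0}
  ]
}}

```text
t: 8.3
eef_pos: [0.5189, 0.0828, 0.0156]
tool_rot: [-0.0, 0.737, 0.676, 0.0]
contact_force: [-1.4, -0.3, 0.1]
gripper_width: -0.002
```

>>> {"api": "send_rows", "payload": {
  "commands": [
    {"translation":[0,0.004,0],"rot":[0,0,0],"grip":0},
    {"translation":[0,0.004,0],"rot":[0,0,0],"grip":0},
    {"translation":[0,0.004,0],"rot":[0,0,0],"grip":0},
    {"translation":[0,0.004,0],"rot":[0,0,0],"grip":0},
    {"translation":[0,0.004,0],"rot":[0,0,0],"grip":0}
  ]
}}

```text
t: 8.72
eef_pos: [0.5373, 0.0803, 0.0153]
tool_rot: [-0.001, 0.737, 0.676, -0.001]
contact_force: [-2.7, -0.6, 0.3]
gripper_width: 0.002
```

>>> {"api": "send_rows", "payload": {
  "commands": [
    {"translation":[0,0.004,0],"rot":[0,0,0],"grip":0},
    {"translation":[0,0.004,0],"rot":[0,0,0],"grip":0},
    {"translation":[0,0.004,0],"rot":[0,0,0],"grip":0},
    {"translation":[0,0.001,0],"rot":[0,0,0],"grip":0},
    {"translation":[0,0,0],"rot":[0,0,0],"grip":0}
  ]
}}

```text
t: 9.13
eef_pos: [0.5521, 0.0797, 0.0159]
tool_rot: [0.0, 0.737, 0.676, 0.001]
contact_force: [0.2, 0.1, 0.4]
gripper_width: -0.001
```

>>> {"api": "send_rows", "payload": {
  "commands": [
    {"translation":[0.009,0,0],"rot":[0,0,0],"grip":0},
    {"translation":[0.009,0,0],"rot":[0,0,0],"grip":0},
    {"translation":[0.005,0,0],"rot":[0,0,0],"grip":0},
    {"translation":[0,0,-0.02],"rot":[0,0,0],"grip":0},
    {"translation":[0,0,-0.03],"rot":[0,0,0],"grip":0}
  ]
}}

```text
t: 9.55
eef_pos: [0.5506, 0.1039, 0.0638]
tool_rot: [-0.001, 0.736, 0.677, -0.003]
contact_force: [-0.0, -0.1, 0.4]
gripper_width: 0.001
```

>>> {"api": "send_rows", "payload": {
  "commands": [
    {"translation":[0,0,-0.03],"rot":[0,0,0],"grip":0},
    {"translation":[0,0,-0.03],"rot":[0,0,0],"grip":0},
    {"translation":[0,0,-0.02],"rot":[0,0,0],"grip":0},
    {"translation":[0,0,0],"rot":[0,0,0],"grip":0},
    {"translation":[0,0,0],"rot":[0,0,0],"grip":0}
  ]
}}

```text
t: 9.97
eef_pos: [0.5538, 0.1038, 0.1469]
tool_rot: [0.0, 0.737, 0.676, 0.001]
contact_force: [-0.9, 0.0, 0.0]
gripper_width: -0.001
```

```bash
python3 - <<'E'
from h import *
o=st()
snap('wrist','w8'); snap('side','s8'); crop('s8',260,215,360,290,8,'s8c')
E
```

```text
t 9.97 u 22.2 v 86.6 eef [0.5538 0.1038 0.1469] F [-0.9  0.   0. ] ang 85.13
```

View pics/w8.png

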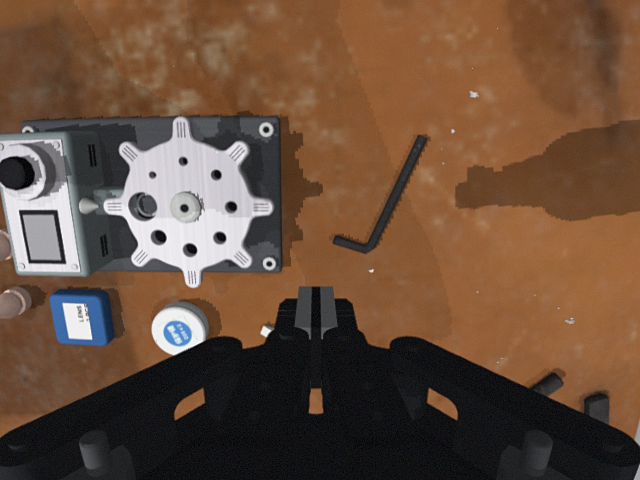

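View pics/s8c.png

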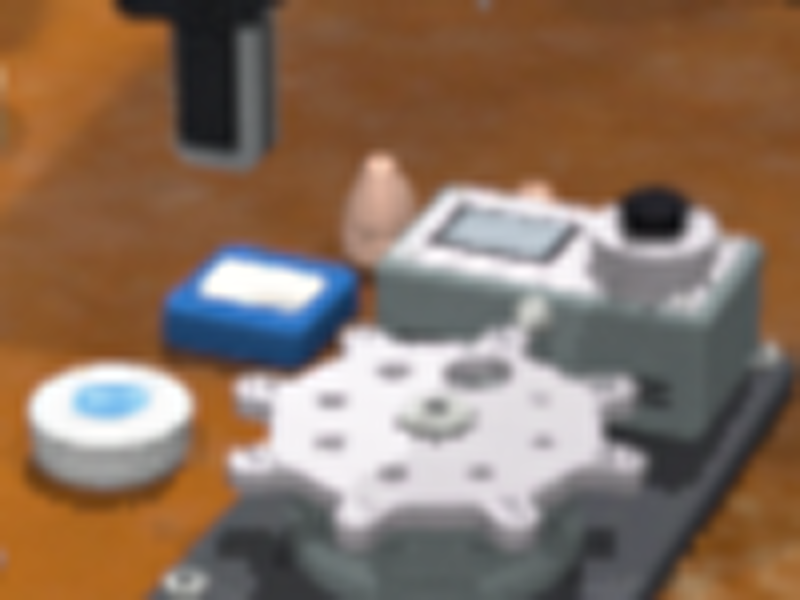

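```bash
python3 - <<'E'
from h import *
w=load('w8'); crop('w8',0,120,110,220,7,'w8c')
C=np.array([.524,.0195])
for n,(u,v,z) in dict(btn=(17.5,173,.072),hub=(184.5,207,.055),hole=(145,205,.05),ptr=(97,206,.046)).items(): print(n,atz(w,u,v,z).round(4))
for u,v in [(15,170),(17,173),(20,176),(38,165),(44,172),(40,190),(25,160),(40,235)]: print((u,v),atd(w,u,v).round(4))
c=load('s8')
for u,v in [(655,210),(650,200),(610,250),(520,240)]: print('side',(u,v),atd(c,260+u/8,215+v/8).round(4))
E
```

```text
btn [ 0.4896 -0.0802  0.072 ]
hub [0.5243 0.0195 0.055 ]
hole [ 0.5211 -0.0096  0.05  ]
ptr [ 0.519  -0.0466  0.046 ]
(15, 170) [ 0.4875 -0.08    0.0737]
(17, 173) [ 0.4895 -0.0784  0.0746]
(20, 176) [ 0.4916 -0.0777  0.0735]
(38, 165) [ 0.4863 -0.0704  0.064 ]
(44, 172) [ 0.4912 -0.0679  0.0633]
(40, 190) [ 0.5023 -0.0725  0.065 ]
(25, 160) [ 0.4821 -0.0782  0.065 ]
(40, 235) [ 0.5343 -0.0893  0.0544]
side (655, 210) [ 0.4875 -0.0773  0.0742]
side (650, 200) [ 0.4895 -0.0795  0.0762]
side (610, 250) [ 0.4984 -0.0682  0.064 ]
side (520, 240) [ 0.5296 -0.083   0.0558]
```

View pics/w8c.png

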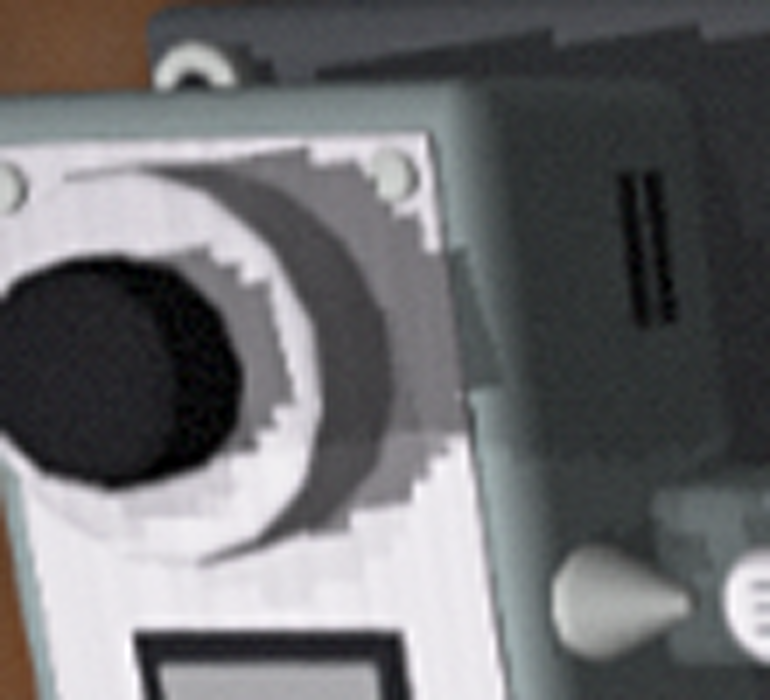

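```bash
python3 - <<'E'
from h import *
w=load('w8');c=load('s8')
print(atz(w,11.2,172.9,.074),atz(c,260+655/8-.4,215+203/8-.4,.074))
crop('scene0',285,240,340,280,12,'c9')
c=load('scene0');print(atz(c,307.4,256,.074))
E
```

```text
[ 0.48899673 -0.08297377  0.074     ] [ 0.49009202 -0.08418744  0.074     ]
[ 0.49240474 -0.08368543  0.074     ]
```

View pics/c9.png

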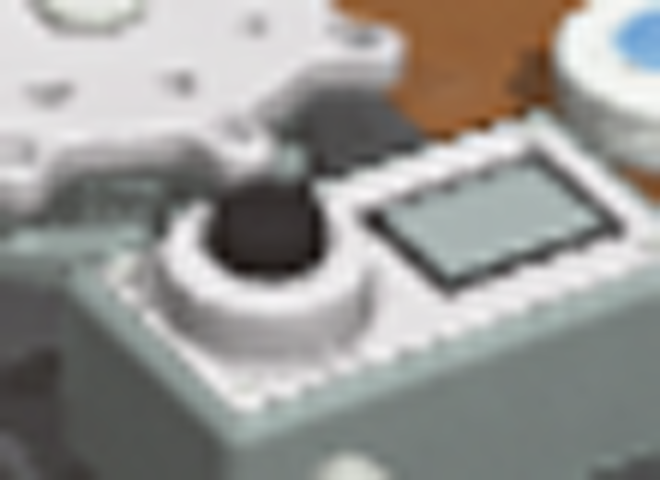

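>>> {"api": "send_rows", "payload": {
  "commands": [
    {"translation":[-0.0385,-0.0095,0],"rot":[0,0,0],"grip":0},
    {"translation":[-0.0385,-0.0095,0],"rot":[0,0,0],"grip":0},
    {"translation":[-0.0385,-0.0095,0],"rot":[0,0,0],"grip":0},
    {"translation":[-0.0385,-0.0095,0],"rot":[0,0,0],"grip":0},
    {"translation":[-0.0383,-0.0097,0],"rot":[0,0,0],"grip":0}
  ]
}}

```text
t: 10.48
eef_pos: [0.4872, -0.0861, 0.1443]
tool_rot: [-0.001, 0.737, 0.676, -0.001]
contact_force: [1.2, -1.4, 0.3]
gripper_width: 0.003
```

>>> {"api": "send_rows", "payload": {
  "commands": [
    {"translation":[0,0,0],"rot":[0,0,0],"grip":0},
    {"translation":[0,0,0.025],"rot":[0,0,0],"grip":0},
    {"translation":[0,0,0.025],"rot":[0,0,0],"grip":0},
    {"translation":[0,0,0.025],"rot":[0,0,0],"grip":0},
    {"translation":[0,0,0],"rot":[0,0,0],"grip":0}
  ]
}}

```text
t: 10.9
eef_pos: [0.4849, -0.0841, 0.0659]
tool_rot: [-0.003, 0.737, 0.676, -0.004]
contact_force: [-1.0, 1.0, -0.1]
gripper_width: 0.002
```

```bash
python3 - <<'E'
from h import *
o=st(); w=snap('wrist','w9'); c=snap('side','s9'); crop('s9',290,190,390,265,8,'s9c'); c=snap('scene','c10'); crop('c10',270,190,350,270,8,'c10c')
for u,v in [(305,288),(328,288)]: print('wrist',atd(w,u,v+.5).round(4))
E
```

```text
t 10.9 u -29.7 v -106.7 eef [ 0.4849 -0.0841  0.0659] F [-1.   1.  -0.1] ang 85.08
wrist [ 0.474  -0.0862  0.0885]
wrist [ 0.4749 -0.0774  0.0883]
```

View pics/s9c.png

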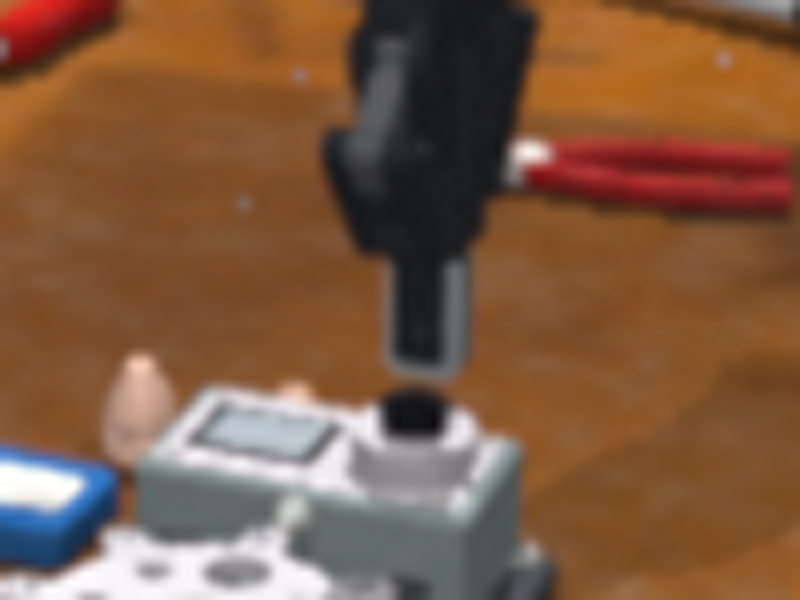

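View pics/c10c.png

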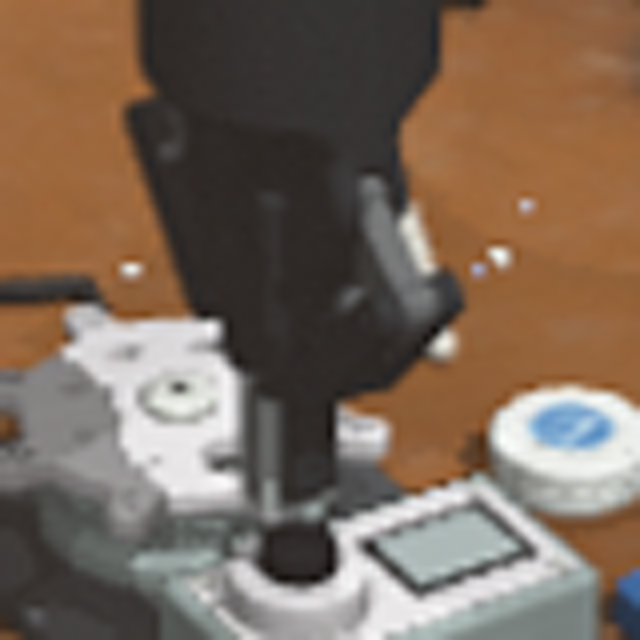

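>>> {"api": "send_rows", "payload": {
  "commands": [
    {"translation":[0,0.003,0],"rot":[0,0,0],"grip":0},
    {"translation":[0,0,0],"rot":[0,0,0],"grip":0},
    {"translation":[0,0,0.005],"rot":[0,0,0],"grip":0},
    {"translation":[0,0,0.003],"rot":[0,0,0],"grip":0},
    {"translation":[0,0,0],"rot":[0,0,0],"grip":0}
  ]
}}

```text
t: 11.47
eef_pos: [0.4917, -0.085, 0.0624]
tool_rot: [-0.0, 0.737, 0.676, -0.0]
contact_force: [0.5, -0.6, -0.0]
gripper_width: -0.0
```

```bash
python3 - <<'E'
from h import *
o=st(); c=snap('side','s11'); crop('s11',300,215,380,275,10,'s11c')
E
```

```text
t 11.47 u -22.9 v -107.0 eef [ 0.4917 -0.085   0.0624] F [ 0.5 -0.6 -0. ] ang 85.07
```

View pics/s11c.png

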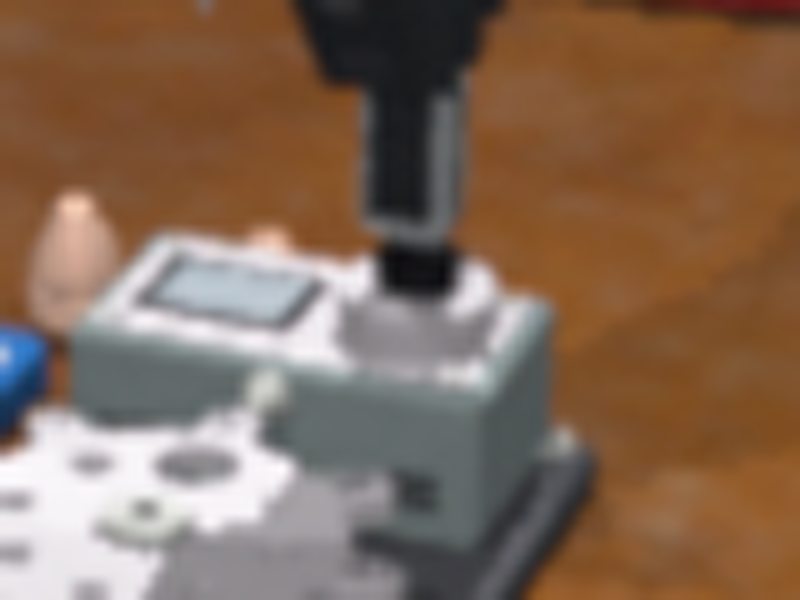

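>>> {"api": "send_rows", "payload": {
  "commands": [
    {"translation":[0.001,-0.002,0.002],"rot":[0,0,0],"grip":0},
    {"translation":[0,0,0.002],"rot":[0,0,0],"grip":0},
    {"translation":[0,0,0.002],"rot":[0,0,0],"grip":0},
    {"translation":[0,0,0.002],"rot":[0,0,0],"grip":0},
    {"translation":[0,0,0],"rot":[0,0,0],"grip":0}
  ]
}}

```text
t: 11.93
eef_pos: [0.4899, -0.0839, 0.0544]
tool_rot: [-0.0, 0.737, 0.676, -0.0]
contact_force: [-1.7, 1.5, 3.6]
gripper_width: 0.0
```

>>> {"api": "send_rows", "payload": {
  "commands": [
    {"translation":[0,0,0.001],"rot":[0,0,0],"grip":0},
    {"translation":[0,0,0.001],"rot":[0,0,0],"grip":0},
    {"translation":[0,0,0.001],"rot":[0,0,0],"grip":0},
    {"translation":[0,0,0],"rot":[0,0,0],"grip":0},
    {"translation":[0,0,0],"rot":[0,0,0],"grip":0}
  ]
}}

```text
t: 12.35
eef_pos: [0.49, -0.0839, 0.0519]
tool_rot: [-0.0, 0.737, 0.676, -0.0]
contact_force: [-3.3, 1.4, 8.4]
gripper_width: 0.002
```

>>> {"api": "send_rows", "payload": {
  "commands": [
    {"translation":[0,0,0.001],"rot":[0,0,0],"grip":0},
    {"translation":[0,0,0],"rot":[0,0,0],"grip":0},
    {"translation":[0,0,0],"rot":[0,0,0],"grip":0},
    {"translation":[0,0,0],"rot":[0,0,0],"grip":0},
    {"translation":[0,0,0],"rot":[0,0,0],"grip":0}
  ]
}}

```text
t: 12.77
eef_pos: [0.49, -0.0839, 0.0518]
tool_rot: [-0.0, 0.737, 0.676, 0.0]
contact_force: [-5.8, 2.1, 17.4]
gripper_width: 0.004
```

```bash
python3 - <<'E'
from h import *
o=st(); c=snap('side','s12'); crop('s12',300,215,380,275,10,'s12c')
E
```

```text
t 12.77 u -24.6 v -106.0 eef [ 0.49   -0.0839  0.0518] F [-5.8  2.1 17.4] ang 85.05
```

View pics/s12c.png

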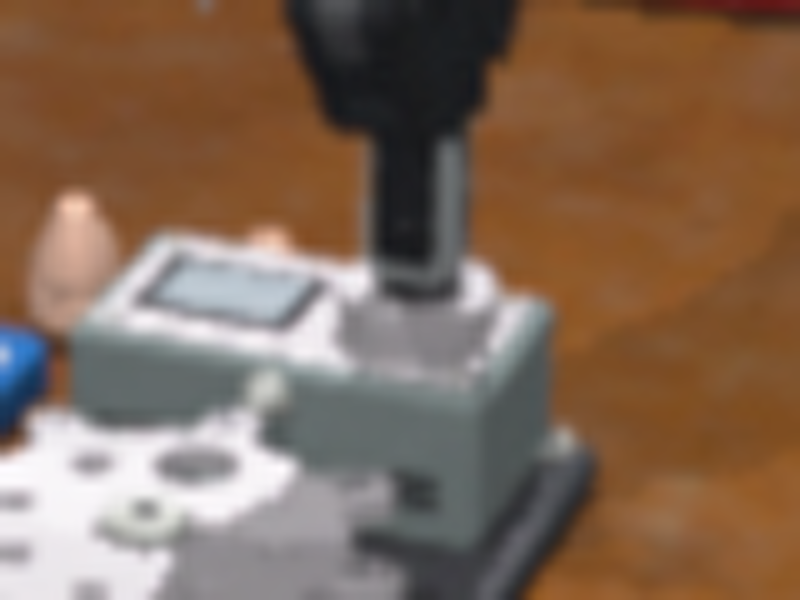

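>>> {"api": "send_rows", "payload": {
  "commands": [
    {"translation":[0,0,-0.002],"rot":[0,0,0],"grip":0},
    {"translation":[0,0,-0.004],"rot":[0,0,0],"grip":0},
    {"translation":[0,0,-0.01],"rot":[0,0,0],"grip":0},
    {"translation":[0,0,-0.025],"rot":[0,0,0],"grip":0},
    {"translation":[0,0,-0.03],"rot":[0,0,0],"grip":0}
  ]
}}

```text
t: 13.23
eef_pos: [0.4889, -0.0842, 0.1216]
tool_rot: [-0.001, 0.737, 0.676, -0.001]
contact_force: [0.6, 0.3, -0.5]
gripper_width: 0.002
```

>>> {"api": "send_rows", "payload": {
  "commands": [
    {"translation":[0,0,-0.03],"rot":[0,0,0],"grip":0},
    {"translation":[0.02,0,-0.01],"rot":[0,0,0],"grip":0},
    {"translation":[0.03,0,0],"rot":[0,0,0],"grip":0},
    {"translation":[0.03,0,0],"rot":[0,0,0],"grip":0},
    {"translation":[0.03,0,0],"rot":[0,0,0],"grip":0}
  ]
}}

```text
t: 13.65
eef_pos: [0.5002, 0.0265, 0.1628]
tool_rot: [0.001, 0.737, 0.676, 0.001]
contact_force: [1.0, -0.4, -0.6]
gripper_width: 0.001
```

>>> {"api": "send_rows", "payload": {
  "commands": [
    {"translation":[0.03,0,0],"rot":[0,0,0],"grip":0},
    {"translation":[0.03,0,0],"rot":[0,0,0],"grip":0},
    {"translation":[0,0,0],"rot":[0,0,0],"grip":0},
    {"translation":[0,0,0],"rot":[0,0,0],"grip":0},
    {"translation":[0,0,0],"rot":[0,0,0],"grip":0}
  ]
}}

```text
t: 14.07
eef_pos: [0.5049, 0.0847, 0.1619]
tool_rot: [0.0, 0.737, 0.676, -0.0]
contact_force: [-0.1, -0.5, 0.1]
gripper_width: -0.003
```

```bash
python3 - <<'E'
from h import *
o=st(); snap('wrist','w13'); c=snap('side','s13'); crop('s13',220,210,380,330,5,'s13c')
for u,v in [(655,210),(650,200)]: print(atd(c,260+u/8,215+v/8).round(4))
E
```

```text
t 14.07 u -24.9 v 63.2 eef [0.5049 0.0847 0.1619] F [-0.1 -0.5  0.1] ang 85.05
[ 0.4871 -0.0759  0.0749]
[ 0.4897 -0.0802  0.0758]
```

View pics/w13.png

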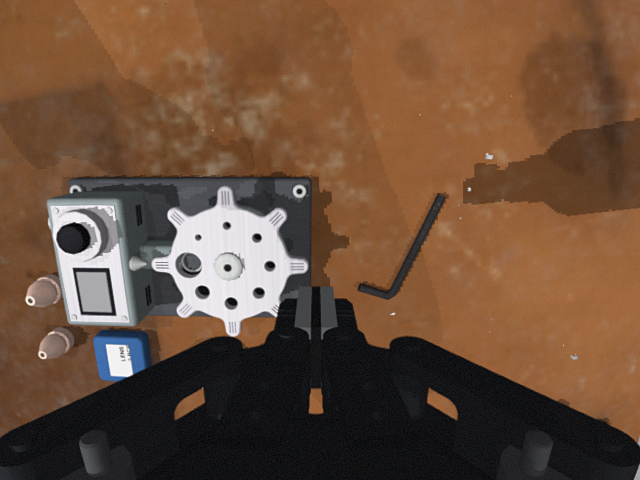

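View pics/s13c.png

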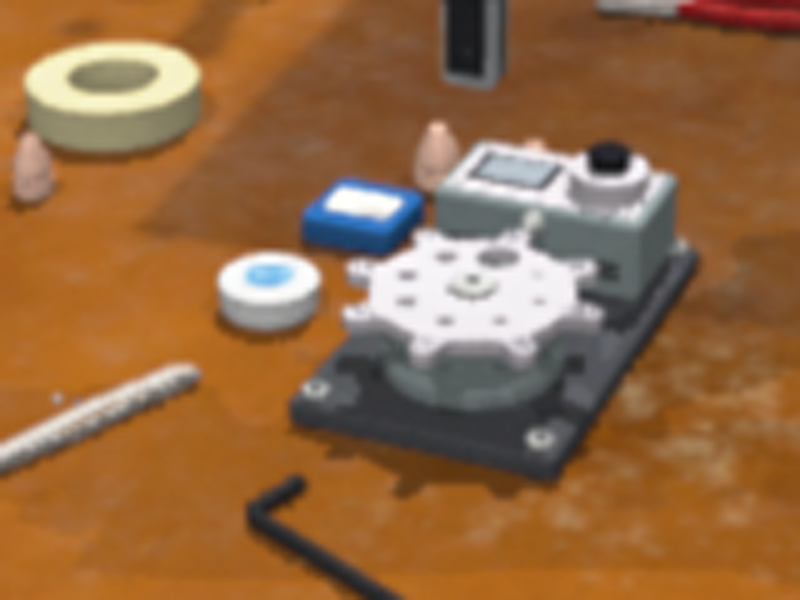

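The last pictures show the open hole at (188,263) in line with the pointer at (138,264). The button is back up (top about 0.075 m), everything else is in place, and the gripper is clear.

```bash
python3 -c "
from station import *
print(hand_in())"
```

```text
the job is handed in; nothing more can be done
None
```

I clicked the wheel three stops clockwise with the closed fingertips, so the wide-open hole now rests at the pointer. I then pressed the button down to its stop, released it, and handed the job in at about 14 s; `hand_in()` reports no verdict.

- **Wheel:** The last wrist and side pictures show the open hole in line with the pointer. Force readings at the end of each pushing move stayed around 3 N or less, against the 25 N limit.
- **Button:** It bottomed out at about 17 N on the tool. After release its top measured about 75 mm, matching the 74 mm before the press.
- **Surroundings:** The checker and the nearby things visible in the last pictures were where they started. The gripper ended clear above the checker, touching nothing.
- **Disagreement:** All three cameras put the shut fingertips about 21 mm behind the reported TCP, not 17 mm ahead of it. I set heights by the cameras. For the wheel this held up; the button was met 3 to 4 mm higher than expected.

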